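# Find the full camera box by weight, load it in the weighing cradle and lock the keeper

## Robot

A 7-joint arm with a two-finger parallel gripper is mounted at the origin on the work surface. World frame = base frame: x ahead of the robot, y to its left, z up, the work surface at z = 0. Lengths are in mm, angles in rad, forces in N, time in s.
With the tool pointing down it reaches from about 400 to 850 mm from the base axis. Payload 10.4 kg.
Tool frame: the origin (TCP) lies at the very end of the fingers, on their centre line; the grasp point (between the pads) lies 19 mm behind it; z points along the fingers, y is the line along which they close (so a half turn about z gives the same grasp; the last joint's range is limited). The gripper opens to 87 mm and grips with 3 to 60 N. Pads are 19 mm wide; open, the fingers measure 117 mm over their backs; the gripper's body (75 mm by 190 mm) begins 51 mm behind the grasp point.
Start: joints at [1.163, 0.332, -0.065, 1.46, 0.022, 1.35, -0.088], TCP at [234.632, -579.31, 222.576] pointing down, gripper open.
Joint ranges: [-2.6, 2.6], [-0.5, 2.12], [-1.47, 1.34], [0.16, 2.42], [-1.27, 4.41], [0.06, 2.06], [-2.6, 2.6]. Speed limits (rad/s): [2.22, 2.22, 2.79, 2.79, 3.14, 3.14, 3.14].

## Interface

Orientations are given as a rotation vector (axis times angle).
In Python, from bench import r, read_camera, close_job gives the robot as it stands.
- The arm moves only by the tool jog_arm, never from a script. Its argument "targets" is a list of rows, each an object of numbers: "wx", "wy", "wz": the turn, a rotation vector about the world's x, y, z in rad; "tx", "ty", "tz": the shift along the world's x, y, z in m; "grip": the opening in per cent of the stroke, from 0 (shut) to 100 (fully open). A call has exactly 10 rows; each row shifts and turns the commanded pose from where the row before left it; what a row does not reach is not made up. A row lasts 1/10 s, in which the tool goes at most 50 mm and 8.59 degrees, less where a joint would pass 70% of its speed; a pose out of reach is approached as far as the arm can. A call is refused whole if a number of a shift passes 0.05 or a number of a turn 0.15, either way. A call with a gripper value outside its range is refused whole. The fingers move at their own pace and stop on an object; the grip force is fixed at half the most. Time passes only in rows, so rows that do not move let the fingers close, or fill a call up. It gives the time, the measured TCP pose, the force, the opening and the grip force at its end, in the units of the state.
- r.get_state(): the state, without advancing time (a new reading comes with each control period).
- read_camera(name): name is "scene" or "side" or "wrist"; returns a dict with "image" (420x560x3 uint8, red, green, blue), "depth" (420x560 float32, mm along the optical axis (not along the pixel's ray), 0 where there is no reading), "fx", "fy", "cx", "cy" (pixels), "T" (4x4, takes a point from camera to world coordinates). Camera axes: x right, y down, z forward; pixel columns grow to the right and rows downward; lengths in mm; the calibration is good to about 2 mm. A picture is of the moment at which its call begins.
- close_job(): hands the job in; it is judged then, once.
The state is a dict: "time_s": time; "qpos": joint angles; "qvel": joint speeds; "joint_torque": joint torques, N m; "ee_pos": TCP position; "ee_rot": TCP orientation; "wrist_force": force on the tool from outside, world axes, zero at the start; "torque": the same for the moment, N m; "grip_width": finger opening in mm; "gripper_force": force on a finger pad.
Only numpy, scipy, OpenCV 4.12 (cv2) and the standard library are available. Lean on these libraries where they do the work, as an engineer would, in place of code of your own. Each camera call takes 0.05 s, during which the arm holds its last target. There are 200 camera calls.

## Task

Only one of the three identical white boxes has a camera in it; find it by its weight and set it down, without dropping it, in the weighing cradle, upright and lengthwise. Then swing the red keeper arm across the cradle's open end until it snaps over into its end position and stays there. The two empty boxes must end up standing where they stood, and the other things on the bench are to be left alone.

Things in the scene. Friction and masses are not known exactly. Their poses are not given: they have to be found in the camera images.
- box_a: sealed white box with a blue band round its foot and a tape strip along its top, 110 long (own x) x 58 wide (own y) x 80 mm high; origin: centre of its underside. All three boxes look the same. One holds a camera (about 0.4 to 0.6 kg in all), the other two are empty (about 0.1 kg); which one is full changes every time and cannot be seen
- box_b: second sealed white box with a blue band round its foot and a tape strip along its top, 110 long (own x) x 58 wide (own y) x 80 mm high; origin: centre of its underside. All three boxes look the same. One holds a camera (about 0.4 to 0.6 kg in all), the other two are empty (about 0.1 kg); which one is full changes every time and cannot be seen
- box_c: third sealed white box with a blue band round its foot and a tape strip along its top, 110 long (own x) x 58 wide (own y) x 80 mm high; origin: centre of its underside. All three boxes look the same. One holds a camera (about 0.4 to 0.6 kg in all), the other two are empty (about 0.1 kg); which one is full changes every time and cannot be seen
- cradle: fixed grey base 200 (own x) x 170 (own y) x 20 mm; origin: on its underside, under the tray's centre, z up. On it a tray for one box, inside 78 (x) by 130 mm (y); 8 mm aluminium walls at -x, +x and -y, tops 62 mm above the bench; the +y end is open. A box goes in from above, its length along the cradle's y, either way round, and stands on the weighing plate
- weigh_plate (a joint): the steel weighing plate on the tray's floor: how far it has sunk, in m. 0 unloaded, its top then 36 mm above the bench; it sinks about 1.5 mm under an empty box and 6 to 9.5 mm under the full one, at most 12 mm
- keeper (a joint): angle (rad) of the red keeper arm, turning level about an upright hinge, clockwise from above. 0: parked, along the cradle's +y (leaning 0.15 rad to -x); 1.72: end position, along +x across the tray's open end. Between about 1.2 and 1.5 a spring plunger resists with some 3 to 6 N at the peg; past it the arm snaps to 1.72 and stays
- keeper_hinge (a point): point on the keeper's hinge axis, on top of the arm, 77 mm above the bench; in the cradle frame at x -62, y +76 mm
- keeper_peg (a point): centre of the top of the upright yellow peg at the keeper's free end: 18 mm diameter, 130 mm from the hinge axis, top 121 mm above the bench; it stands 44 mm above the red arm (12 mm wide, 16 mm high, underside 59 mm above the bench)
- tape_roll: orange tape roll lying flat, 90 mm diameter, 48 mm high; origin: centre of its underside; leave alone
- blue_carton: blue carton 90 x 130 x 60 mm; origin: centre of its underside; leave alone
- dome_camera: white dome camera, 90 mm diameter, 60 mm high; origin: centre of its underside; leave alone
- screwdriver: screwdriver, 190 mm long, lying along its own x; origin near its middle; leave alone

How it is judged:
By the outcome, as a careful person would: the job done as asked, in the order asked, and still so for the second after the job is handed in, with the robot touching nothing.
It also fails if it takes over 72 s, if anything falls off the work surface, if the arm or the gripper's body presses on something with over 40 N, if the wrist force passes 120 N, or if a joint passes its speed limit or range.

## Working session

There is one attempt and no reset: what is moved stays moved. The work goes in short steps, Python scripts to look and compute and a tool call to move; the robot and the scene stay as the last step left them, time stands still between calls to the robot, and variables do not carry over. Pictures are saved under pics/ and viewed, at most 10 in all, crops included, and the job is handed in when it is done.

Besides the shell and the picture viewer there is one more tool, called as a command line: name --argument value ..., lists and objects as JSON in quotes. jog_arm: Moves the arm, as the interface text tells. Its arguments: {"type":"object","properties":{"targets":{"type":"array"}},"required":["targets"]}

```bash
mkdir -p pics; ls
cat > h.py <<'E'
import numpy as np, cv2
from bench import r, read_camera, close_job
def shot(n,f):
    c=read_camera(n); np.savez('pics/'+f+'.npz',**c); cv2.imwrite('pics/'+f+'.png',c['image'][:,:,::-1]); return c
def load(f): return dict(np.load('pics/'+f+'.npz'))
def pts(c):
    d=c['depth']; v,u=np.mgrid[:d.shape[0],:d.shape[1]]
    P=np.stack([(u-c['cx'])*d/c['fx'],(v-c['cy'])*d/c['fy'],d,np.ones_like(d)],-1)@c['T'].T
    P=P[...,:3]; P[d==0]=np.nan; return P
E
python3 - <<'E'
from h import *
s=r.get_state(); print(s)
for n in('scene','side'):
    c=shot(n,n+'0'); print(n,c['T'].round(2).tolist(),c['fx'])
a=cv2.imread('pics/scene0.png');b=cv2.imread('pics/side0.png')
E
```

```text
pics
{'time_s': 0.0, 'qpos': array([ 1.16342737,  0.3328864 , -0.06469447,  1.46094498,  0.02160258,
        1.34988091, -0.08850448]), 'qvel': array([ 1.71879113e-03, -9.58412621e-04, -3.81622031e-04,  5.54267583e-04,
        9.34762241e-05,  1.19337059e-03, -6.22505133e-04]), 'joint_torque': array([-6.02696832e-05, -6.23256397e+01,  2.44478043e-02, -3.89895344e+01,
       -6.12850185e-02,  3.96924152e-02,  1.38965775e-04]), 'ee_pos': array([ 234.43748086, -578.95119352,  221.74309695]), 'ee_rot': array([-3.08227281e+00, -6.00426249e-01,  5.34199131e-04]), 'wrist_force': array([ 0.34932562, -0.53599661,  0.4370562 ]), 'torque': array([-0.02040396, -0.01208627,  0.03067923]), 'gripper_force': 0.0, 'grip_width': 86.79304078492783}
scene [[0.9, 0.3, -0.31, 950.84], [0.43, -0.64, 0.63, -692.54], [-0.01, -0.7, -0.71, 888.32], [0.0, 0.0, 0.0, 1.0]] 405.9319809275158
side [[-0.74, -0.5, 0.46, 86.52], [-0.68, 0.55, -0.49, 543.63], [-0.01, -0.67, -0.74, 924.37], [0.0, 0.0, 0.0, 1.0]] 495.2299873875698
```

View pics/scene0.png

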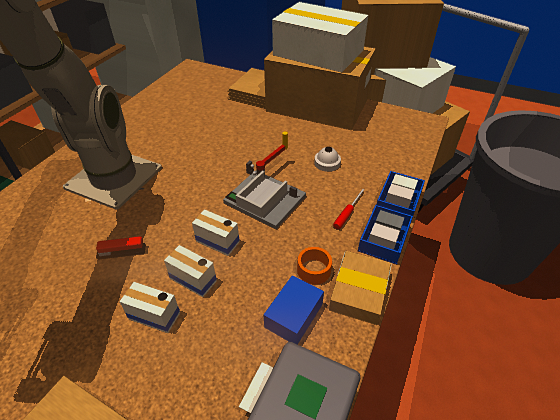

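View pics/side0.png

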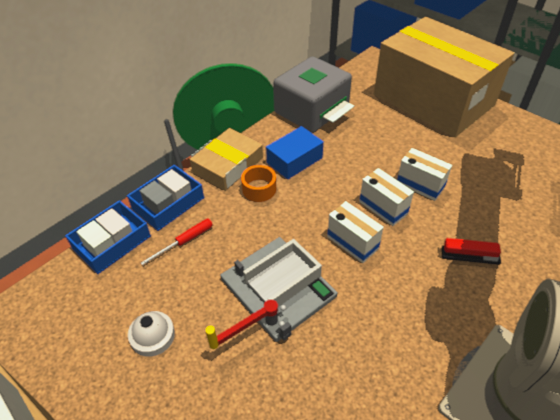

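The scene view shows three boxes in a row (215,230), (190,268), (150,303), the cradle at (265,197) and the keeper peg at (285,140). The side view shows the same layout: boxes at (425,170), (387,193) and (355,230), cradle at (280,280), peg at (211,337). Next I'll measure them from depth.

Run:
```python
from h import *
for n,px in(('scene0',[(215,228),(190,268),(150,303)]),('side0',[(355,230),(387,193),(425,170)])):
    c=load(n);P=pts(c);z=P[...,2]
    for lo,hi,tag in((74,86,'top80'),(57,66,'wall62')):
        m=((z>lo)&(z<hi)).astype(np.uint8)
        k,L,st,ce=cv2.connectedComponentsWithStats(m)
        for i in range(1,k):
            if st[i,4]<(250 if tag=='top80' else 60):continue
            q=P[L==i]; 
            if q[:,0].max()>950: continue
            rc=cv2.minAreaRect(q[:,:2].astype(np.float32))
            print(n,tag,ce[i].round(),st[i,4],'c',np.round(rc[0],1),'wh',np.round(rc[1],1),'ang',round(rc[2],1),'z',round(float(np.median(q[:,2])),1))
    im=c['image'].astype(int);R,G,B=im[...,0],im[...,1],im[...,2]
    y=(R>150)&(G>120)&(B<60)&(z>85)&(z<130);q=P[y]; q=q[(q[:,0]<900)]
    print(n,'peg',len(q),np.nanmedian(q,0),q.max(0) if len(q) else 0)
    red=(R>120)&(G<50)&(B<50)&(z>68)&(z<82);q=P[red]
    print(n,'red',len(q),cv2.minAreaRect(q[:,:2].astype(np.float32)))
```

```text
scene0 top80 [314. 102.] 269 c [485.2 604.2] wh [392.3 147.5] ang 26.8 z 80.3
scene0 top80 [214. 223.] 686 c [464.1 -93.9] wh [ 62.2 112.4] ang 86.9 z 78.9
scene0 top80 [188. 262.] 868 c [ 474.9 -234.4] wh [ 61.1 111.6] ang 84.1 z 78.9
scene0 top80 [147. 299.] 1090 c [ 449.  -363.7] wh [111.9  59.6] ang 6.0 z 79.1
scene0 wall62 [135.   3.] 79 c [-913.  1203.7] wh [297.9 114.5] ang 24.1 z 61.9
scene0 wall62 [396.  45.] 128 c [ 624.2 1268.9] wh [302.4  26.1] ang 25.0 z 61.7
scene0 wall62 [311. 107.] 192 c [457.4 588.2] wh [357.5  24.9] ang 5.7 z 61.8
scene0 wall62 [112. 174.] 105 c [ 43.8 -31.4] wh [137.6  46.8] ang 55.7 z 61.5
scene0 wall62 [258. 191.] 291 c [502.9 110.1] wh [155.5 106.7] ang 82.2 z 60.3
scene0 wall62 [402. 186.] 393 c [889.6 291.9] wh [98.8 69.7] ang 89.8 z 58.8
scene0 wall62 [390. 219.] 253 c [889.2 143.2] wh [69.1 46.4] ang 0.6 z 58.7
scene0 wall62 [384. 232.] 285 c [889.8  87.1] wh [69.7 48.3] ang 0.2 z 59.0
scene0 wall62 [217. 234.] 106 c [ 475.  -116.5] wh [121.9  51.9] ang 25.2 z 61.2
scene0 wall62 [195. 275.] 88 c [ 495.8 -257. ] wh [105.7  48.6] ang 26.4 z 61
[... 1591 characters left out ...]
 wh [123.   51.3] ang 24.0 z 61.4
side0 wall62 [ 93. 234.] 469 c [890.1 321.1] wh [45.  75.5] ang 89.6 z 59.4
side0 wall62 [287. 266.] 683 c [507.5 104.5] wh [139.7  96.9] ang 81.8 z 61.5
side0 wall62 [244. 328.] 115 c [465.4 259.5] wh [144.3   9.5] ang 75.2 z 63.0
side0 wall62 [146. 321.] 137 c [621.1 375.8] wh [28.6 25.1] ang 79.6 z 61.2
side0 wall62 [285. 326.] 60 c [414.8 199.9] wh [20.9 16.4] ang 79.2 z 59.8
side0 wall62 [499. 402.] 93 c [43.2 56.7] wh [10.3 72.5] ang 53.3 z 61.8
side0 peg 73 [483.48394481 320.94053999 120.43918969] [493.61502471 329.36003537 124.57122922]
side0 red 408 ((463.84661865234375, 247.1883544921875), (132.8892364501953, 25.190488815307617), 81.92428588867188)
```

Run:
```python
from h import *
# rectified top view of the cradle area from both cameras, 1px=0.5mm, for z=62
for n in('scene0','side0'):
    c=load(n);P=pts(c);z=P[...,2]
    m=(np.abs(P[...,0]-650)<250)&(np.abs(P[...,1]-0)<250)
    for lo,hi in((15,25),(32,40),(59,65)):
        q=P[m&(z>lo)&(z<hi)]; print(n,lo,len(q),q.min(0).round() if len(q) else 0,q.max(0).round() if len(q) else 0)
a=cv2.resize(cv2.imread('pics/side0.png')[220:360,190:360],None,fx=4,fy=4,interpolation=cv2.INTER_CUBIC)
cv2.imwrite('pics/crop1.png',a)
```

```text
scene0 15 1734 [ 400. -250.   15.] [900. 249.  25.]
scene0 32 1109 [ 403. -250.   32.] [900. 250.  40.]
scene0 59 1044 [ 407. -250.   59.] [900. 250.  65.]
side0 15 4107 [ 400. -250.   15.] [900. 250.  25.]
side0 32 2677 [ 405. -250.   32.] [899. 249.  40.]
side0 59 1802 [ 406. -250.   59.] [900. 250.  65.]
```

View pics/crop1.png

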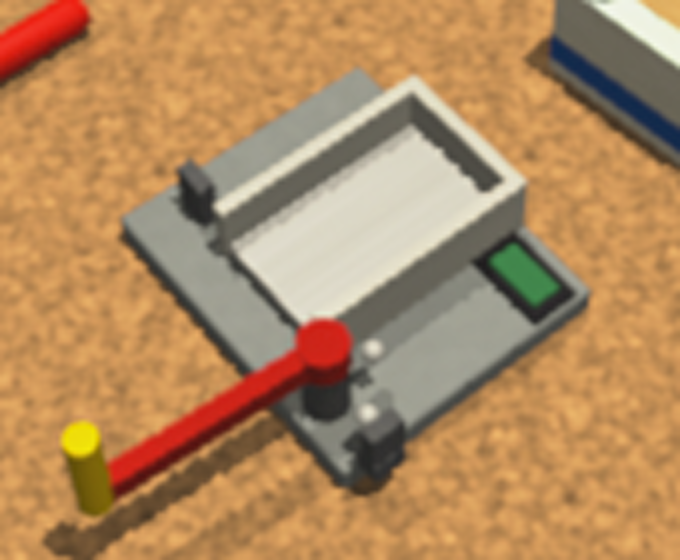

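jog_arm --targets '[{"tx": 0.0215, "ty": 0.0217, "wz": -0.028, "grip": 100}, {"tx": 0.0215, "ty": 0.0217, "wz": -0.028, "grip": 100}, {"tx": 0.0215, "ty": 0.0217, "wz": -0.028, "grip": 100}, {"tx": 0.0215, "ty": 0.0217, "wz": -0.028, "grip": 100}, {"tx": 0.0215, "ty": 0.0217, "wz": -0.028, "grip": 100}, {"tx": 0.0215, "ty": 0.0217, "wz": -0.028, "grip": 100}, {"tx": 0.0215, "ty": 0.0217, "wz": -0.028, "grip": 100}, {"tx": 0.0215, "ty": 0.0217, "wz": -0.028, "grip": 100}, {"tx": 0.0215, "ty": 0.0217, "wz": -0.028, "grip": 100}, {"grip": 100}]'

```text
$.targets[0]: bad value
```

```bash
cat >> h.py <<'E'
from scipy.spatial.transform import Rotation as Ro
def st():
    s=r.get_state(); y=Ro.from_rotvec(s['ee_rot']).as_matrix()
    print('t',round(s['time_s'],2),'pos',s['ee_pos'].round(1),'yaw_y',np.degrees(np.arctan2(y[1,1],y[0,1])).round(2),'z',y[:,2].round(3),'F',s['wrist_force'].round(2),'T',s['torque'].round(3),'w',round(s['grip_width'],1),'gf',round(s['gripper_force'],1),'q',s['qpos'].round(2)); return s
def tops(c,lo=76,hi=84,amin=250):
    P=pts(c);z=P[...,2];k,L,S,ce=cv2.connectedComponentsWithStats(((z>lo)&(z<hi)).astype(np.uint8))
    for i in range(1,k):
        if S[i,4]<amin: continue
        q=P[L==i]; rc=cv2.minAreaRect(q[:,:2].astype(np.float32))
        print('px',ce[i].round(),S[i,4],'c',np.round(rc[0],1),'wh',np.round(rc[1],1),'ang',round(rc[2],1),'z',round(float(np.median(q[:,2])),1))
E
python3 - <<'E'
from h import *
st(); c=shot('wrist','wr1'); print(c['T'].round(2).tolist(),c['fx']); tops(c)
for n in('scene0','side0'):
    c=load(n);P=pts(c);z=P[...,2];im=c['image'].astype(int);R,G,B=im[...,0],im[...,1],im[...,2]
    m=(np.abs(P[...,0]-508)<140)&(np.abs(P[...,1]-110)<140)&(np.abs(R-B)<45)
    for lo,hi in((16,24),(60,64)):
        q=P[m&(z>lo)&(z<hi)]; rc=cv2.minAreaRect(q[:,:2].astype(np.float32)); print(n,lo,len(q),np.round(rc[0],1),np.round(rc[1],1),round(rc[2],1))
    red=(R>100)&(G<60)&(B<60)&(z>70)&(z<84)&(P[...,1]<330)&(P[...,0]<520)&(P[...,1]>150);q=P[red]
    for y0 in range(170,330,15):
        s=q[(q[:,1]>=y0)&(q[:,1]<y0+15)]
        if len(s): print(y0+7,len(s),s[:,0].min().round(),s[:,0].max().round(),end=' | ')
    print()
E
```

```text
t 0.1 pos [ 234.5 -579.   221.8] yaw_y -67.95 z [-0.001  0.001 -1.   ] F [ 0.45  0.01 -0.19] T [-0.011  0.021  0.007] w 86.8 gf 0.0 q [ 1.16  0.33 -0.06  1.46  0.02  1.35 -0.09]
[[0.38, -0.89, -0.27, 309.47], [-0.93, -0.36, -0.11, -548.29], [-0.0, 0.29, -0.96, 383.2], [0.0, 0.0, 0.0, 1.0]] 332.55260067703097
scene0 16 989 [506.2 114.7] [171.3 208.8] 82.0
scene0 60 124 [507.1 116.9] [171.7  98.6] 84.5
177 9 447.0 465.0 | 192 27 444.0 470.0 | 207 13 449.0 466.0 | 222 10 459.0 471.0 | 237 11 462.0 473.0 | 252 11 464.0 478.0 | 267 12 465.0 479.0 | 282 13 469.0 485.0 | 297 7 476.0 485.0 | 312 6 476.0 487.0 | 
side0 16 2561 [501.9 121.6] [169.4 213.4] 81.7
side0 60 495 [476.7 120.1] [157.4 162.5] 81.3
177 14 448.0 464.0 | 192 86 443.0 469.0 | 207 55 446.0 465.0 | 222 46 455.0 472.0 | 237 46 460.0 472.0 | 252 50 462.0 475.0 | 267 44 467.0 477.0 | 282 48 469.0 482.0 | 297 47 473.0 484.0 | 312 19 477.0 485.0 |
```

jog_arm --targets '[{"wx": 0, "wy": 0, "wz": -0.028, "tx": 0.0215, "ty": 0.0217, "tz": 0, "grip": 100}, {"wx": 0, "wy": 0, "wz": -0.028, "tx": 0.0215, "ty": 0.0217, "tz": 0, "grip": 100}, {"wx": 0, "wy": 0, "wz": -0.028, "tx": 0.0215, "ty": 0.0217, "tz": 0, "grip": 100}, {"wx": 0, "wy": 0, "wz": -0.028, "tx": 0.0215, "ty": 0.0217, "tz": 0, "grip": 100}, {"wx": 0, "wy": 0, "wz": -0.028, "tx": 0.0215, "ty": 0.0217, "tz": 0, "grip": 100}, {"wx": 0, "wy": 0, "wz": -0.028, "tx": 0.0215, "ty": 0.0217, "tz": 0, "grip": 100}, {"wx": 0, "wy": 0, "wz": -0.028, "tx": 0.0215, "ty": 0.0217, "tz": 0, "grip": 100}, {"wx": 0, "wy": 0, "wz": -0.028, "tx": 0.0215, "ty": 0.0217, "tz": 0, "grip": 100}, {"wx": 0, "wy": 0, "wz": -0.028, "tx": 0.0215, "ty": 0.0217, "tz": 0, "grip": 100}, {"wx": 0, "wy": 0, "wz": -0.028, "tx": 0.0215, "ty": 0.0217, "tz": 0, "grip": 100}]'

```text
time_s: 1.15
ee_pos: [450.3, -361.2, 222.4]
ee_rot: [-3.137, -0.163, 0.001]
wrist_force: [0.3, -0.3, 0.7]
grip_width: 87.1
gripper_force: 0.0
```

Run:
```python
from h import *
st(); c=shot('wrist','wr2'); print(c['T'].round(2).tolist(),c['fx']); tops(c)
```

```text
t 1.15 pos [ 450.3 -361.2  222.4] yaw_y -84.06 z [-0.  0. -1.] F [ 0.25 -0.25  0.7 ] T [ 0.04   0.018 -0.037] w 87.1 gf 0.0 q [ 0.78  0.24 -0.22  1.58  0.05  1.33 -0.91]
[[0.1, -0.95, -0.29, 530.66], [-0.99, -0.1, -0.03, -352.26], [0.0, 0.29, -0.96, 383.71], [0.0, 0.0, 0.0, 1.0]] 332.55260067703097
px [145. 153.] 7796 c [ 475.3 -231.8] wh [ 59.4 110.4] ang 84.4 z 79.2
px [ 12. 156.] 3012 c [ 463.9 -109.9] wh [ 26.2 110.6] ang 85.4 z 78.9
px [544. 154.] 556 c [ 517.4 -593.2] wh [ 3.6 79.4] ang 86.7 z 79.9
px [283. 195.] 6906 c [ 448.9 -361.7] wh [110.6  58.2] ang 5.8 z 79.2
```

View pics/wr2.png

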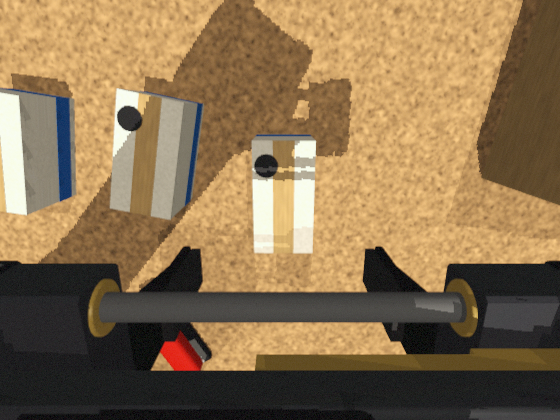

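The wrist view shows box C at (283,195), box B at (150,153) and box A at the left edge. The measured sizes match, so I'll descend and close on C.

jog_arm --targets '[{"wx": 0, "wy": 0, "wz": 0, "tx": -0.0013, "ty": -0.0005, "tz": -0.03, "grip": 100}, {"wx": 0, "wy": 0, "wz": 0, "tx": 0, "ty": 0, "tz": -0.04, "grip": 100}, {"wx": 0, "wy": 0, "wz": 0, "tx": 0, "ty": 0, "tz": -0.04, "grip": 100}, {"wx": 0, "wy": 0, "wz": 0, "tx": 0, "ty": 0, "tz": -0.04, "grip": 100}, {"wx": 0, "wy": 0, "wz": 0, "tx": 0, "ty": 0, "tz": -0.02, "grip": 100}, {"wx": 0, "wy": 0, "wz": 0, "tx": 0, "ty": 0, "tz": -0.007, "grip": 60}, {"wx": 0, "wy": 0, "wz": 0, "tx": 0, "ty": 0, "tz": 0, "grip": 60}, {"wx": 0, "wy": 0, "wz": 0, "tx": 0, "ty": 0, "tz": 0, "grip": 60}, {"wx": 0, "wy": 0, "wz": 0, "tx": 0, "ty": 0, "tz": 0, "grip": 60}, {"wx": 0, "wy": 0, "wz": 0, "tx": 0, "ty": 0, "tz": 0, "grip": 60}]'

```text
time_s: 2.2
ee_pos: [449.0, -362.8, 46.9]
ee_rot: [3.137, 0.165, 0.002]
wrist_force: [-2.0, 2.4, 5.5]
grip_width: 57.5
gripper_force: 30.0
```

jog_arm --targets '[{"wx": 0, "wy": 0, "wz": 0, "tx": 0, "ty": 0, "tz": 0.004, "grip": 50}, {"wx": 0, "wy": 0, "wz": 0, "tx": 0, "ty": 0, "tz": 0.004, "grip": 50}, {"wx": 0, "wy": 0, "wz": 0, "tx": 0, "ty": 0, "tz": 0.004, "grip": 50}, {"wx": 0, "wy": 0, "wz": 0, "tx": 0, "ty": 0, "tz": 0, "grip": 50}, {"wx": 0, "wy": 0, "wz": 0, "tx": 0, "ty": 0, "tz": 0, "grip": 50}, {"wx": 0, "wy": 0, "wz": 0, "tx": 0, "ty": 0, "tz": 0, "grip": 50}, {"wx": 0, "wy": 0, "wz": 0, "tx": 0, "ty": 0, "tz": 0, "grip": 50}, {"wx": 0, "wy": 0, "wz": 0, "tx": 0, "ty": 0, "tz": 0, "grip": 50}, {"wx": 0, "wy": 0, "wz": 0, "tx": 0, "ty": 0, "tz": 0, "grip": 50}, {"wx": 0, "wy": 0, "wz": 0, "tx": 0, "ty": 0, "tz": 0, "grip": 50}]'

```text
time_s: 3.2
ee_pos: [448.4, -362.8, 57.5]
ee_rot: [3.137, 0.165, 0.0]
wrist_force: [0.4, -0.5, -6.1]
grip_width: 57.5
gripper_force: 30.0
```

Run:
```python
from h import *
for i in range(3): st(); c=read_camera('wrist')
tops(c,85,95)
```

```text
t 3.2 pos [ 448.4 -362.8   57.5] yaw_y -83.99 z [ 0. -0. -1.] F [ 0.35 -0.49 -6.06] T [ 0.044  0.034 -0.002] w 57.5 gf 30.0 q [ 0.78  0.38 -0.21  1.76  0.09  1.   -0.94]
t 3.25 pos [ 448.3 -362.8   57.5] yaw_y -83.99 z [-0. -0. -1.] F [-0.26 -1.01 -4.53] T [ 0.048 -0.001 -0.023] w 58.0 gf 30.0 q [ 0.78  0.38 -0.21  1.76  0.09  1.   -0.94]
t 3.3 pos [ 448.3 -362.8   57.5] yaw_y -83.99 z [-0. -0. -1.] F [-0.15  0.16 -4.56] T [0.014 0.041 0.031] w 57.7 gf 30.0 q [ 0.78  0.38 -0.21  1.76  0.09  1.   -0.94]
px [283. 234.] 16896 c [ 477.3 -359.2] wh [52.4 82.3] ang 5.9 z 89.8
px [282. 337.] 4023 c [ 428.5 -364.2] wh [19.2 58.5] ang 6.1 z 89.8
```

Lifted C reads about −5 N, or roughly 0.5 kg, so this is the full box. I'll refine the tray position offline from the first images before carrying it over.

Run:
```python
from h import *
a=np.radians(-8.2);X=np.array([np.cos(a),np.sin(a)]);Y=np.array([-np.sin(a),np.cos(a)]);O=np.array([508,108.5])
for n in('scene0','side0'):
    c=load(n);P=pts(c);z=P[...,2];d=P[...,:2]-O;x=d@X;y=d@Y
    w=(z>59.5)&(z<64)
    for nm,m in(('-x wall',w&(abs(x+43)<12)&(y>-60)&(y<50)),('+x wall',w&(abs(x-43)<12)&(y>-60)&(y<50))):
        for lo in(-60,0):
            k=m&(y>=lo)&(y<lo+55);print(n,nm,lo,k.sum(),np.percentile(x[k],[3,50,97]).round(1) if k.sum() else '')
    k=w&(abs(y+69)<14)&(abs(x)<30);print(n,'-y wall',k.sum(),np.percentile(y[k],[3,50,97]).round(1) if k.sum() else '')
    b=(z>17)&(z<23)
    for nm,k,v in(('base x+',b&(abs(y)<60)&(x>60)&(x<130),x),('base x-',b&(abs(y)<60)&(x<-60)&(x>-130),x),('base y-',b&(abs(x)<80)&(y<-76)&(y>-120),y),('base y+',b&(abs(x)<80)&(y>70)&(y<120),y)):
        print(n,nm,k.sum(),np.percentile(v[k],[2,98]).round(1) if k.sum() else '')
```

```text
scene0 -x wall -60 23 [-47.3 -43.1 -38.7]
scene0 -x wall 0 20 [-46.4 -41.7 -38.9]
scene0 +x wall -60 25 [38.5 42.3 47.1]
scene0 +x wall 0 24 [38.9 43.6 46.9]
scene0 -y wall 33 [-76.6 -72.  -67.4]
scene0 base x+ 289 [60.8 99.3]
scene0 base x- 119 [-99.  -72.4]
scene0 base y- 21 [-79.5 -76.1]
scene0 base y+ 71 [73.3 91.3]
side0 -x wall -60 90 [-47.5 -43.2 -39. ]
side0 -x wall 0 81 [-47.7 -43.6 -38.7]
side0 +x wall -60 78 [38.8 42.9 46.8]
side0 +x wall 0 81 [37.9 42.4 47.6]
side0 -y wall 81 [-72.5 -68.1 -63.7]
side0 base x+ 378 [73.2 98.6]
side0 base x- 751 [-99.8 -60.9]
side0 base y- 0 
side0 base y+ 558 [70.8 95.4]
```

jog_arm --targets '[{"wx": 0, "wy": 0, "wz": 0, "tx": 0, "ty": 0, "tz": 0.02, "grip": 50}, {"wx": 0, "wy": 0, "wz": 0, "tx": 0, "ty": 0, "tz": 0.03, "grip": 50}, {"wx": 0, "wy": 0, "wz": 0, "tx": 0, "ty": 0.01, "tz": 0.03, "grip": 50}, {"wx": 0, "wy": 0, "wz": 0.05, "tx": 0, "ty": 0.02, "tz": 0.03, "grip": 50}, {"wx": 0, "wy": 0, "wz": 0.08, "tx": 0, "ty": 0.03, "tz": 0.01, "grip": 50}, {"wx": 0, "wy": 0, "wz": 0.1, "tx": 0, "ty": 0.03, "tz": 0, "grip": 50}, {"wx": 0, "wy": 0, "wz": 0.1, "tx": 0, "ty": 0.03, "tz": 0, "grip": 50}, {"wx": 0, "wy": 0, "wz": 0.1, "tx": 0, "ty": 0.03, "tz": 0, "grip": 50}, {"wx": 0, "wy": 0, "wz": 0.1, "tx": 0, "ty": 0.03, "tz": 0, "grip": 50}, {"wx": 0, "wy": 0, "wz": 0.1, "tx": 0, "ty": 0.03, "tz": 0, "grip": 50}]'

```text
time_s: 4.35
ee_pos: [448.1, -151.6, 177.7]
ee_rot: [2.929, 1.134, 0.0]
wrist_force: [1.0, 0.1, -5.3]
grip_width: 57.8
gripper_force: 30.0
```

jog_arm --targets '[{"wx": 0, "wy": 0, "wz": 0.08, "tx": 0.007, "ty": 0.03, "tz": 0, "grip": 50}, {"wx": 0, "wy": 0, "wz": 0.08, "tx": 0.007, "ty": 0.03, "tz": 0, "grip": 50}, {"wx": 0, "wy": 0, "wz": 0.08, "tx": 0.007, "ty": 0.03, "tz": 0, "grip": 50}, {"wx": 0, "wy": 0, "wz": 0.08, "tx": 0.007, "ty": 0.03, "tz": 0, "grip": 50}, {"wx": 0, "wy": 0, "wz": 0.08, "tx": 0.007, "ty": 0.03, "tz": 0, "grip": 50}, {"wx": 0, "wy": 0, "wz": 0.08, "tx": 0.007, "ty": 0.03, "tz": 0, "grip": 50}, {"wx": 0, "wy": 0, "wz": 0.08, "tx": 0.007, "ty": 0.03, "tz": 0, "grip": 50}, {"wx": 0, "wy": 0, "wz": 0.08, "tx": 0.007, "ty": 0.03, "tz": 0, "grip": 50}, {"wx": 0, "wy": 0, "wz": 0.05, "tx": 0.004, "ty": 0.0185, "tz": 0, "grip": 50}, {"wx": 0, "wy": 0, "wz": 0, "tx": 0, "ty": 0, "tz": 0, "grip": 50}]'

```text
time_s: 5.35
ee_pos: [508.3, 108.8, 177.7]
ee_rot: [-2.371, -2.059, -0.002]
wrist_force: [0.8, -0.4, -5.5]
grip_width: 57.7
gripper_force: 30.0
```

Run:
```python
from h import *
st(); tops(shot('side','side1'),200,230,100); c=shot('wrist','wr3')
tops(c,204,216); tops(c,58,66,100)
print('joined'); cv2.imwrite('pics/c2.png',np.hstack([cv2.resize(cv2.imread('pics/side1.png'),(400,300)),cv2.resize(cv2.imread('pics/wr3.png'),(400,300))]))
```

```text
t 5.35 pos [508.3 108.8 177.7] yaw_y -8.05 z [ 0.     0.001 -1.   ] F [ 0.75 -0.41 -5.51] T [ 0.002 -0.172 -0.024] w 57.7 gf 30.0 q [ 0.33  0.19 -0.69  1.77  0.13  1.22 -0.54]
px [14.  5.] 279 c [1735.2   -3.2] wh [ 21.3 134.5] ang 1.7 z 210.8
px [264. 233.] 684 c [519.  140.1] wh [48.  71.6] ang 82.0 z 210.5
px [533. 365.] 783 c [36.4 61.6] wh [  6.2 107.4] ang 70.8 z 216.0
px [ 24. 398.] 448 c [563.4 601.7] wh [123.8  11.4] ang 2.7 z 219.5
px [283. 234.] 17103 c [512.8 135.6] wh [52.8 82.6] ang 81.8 z 209.8
px [282. 337.] 4023 c [505.6  87. ] wh [18.6 58.1] ang 81.5 z 209.8
px [213.  61.] 237 c [472.  224.6] wh [89.5  6.9] ang 83.4 z 62.7
px [148. 111.] 323 c [412.5 199.9] wh [19.7 10.6] ang 83.1 z 59.1
px [229. 141.] 319 c [472.9 165.5] wh [28.3  8.2] ang 81.6 z 61.0
px [334. 140.] 288 c [558.  154.1] wh [25.1  8.3] ang 81.3 z 61.2
joined
```

View pics/c2.png

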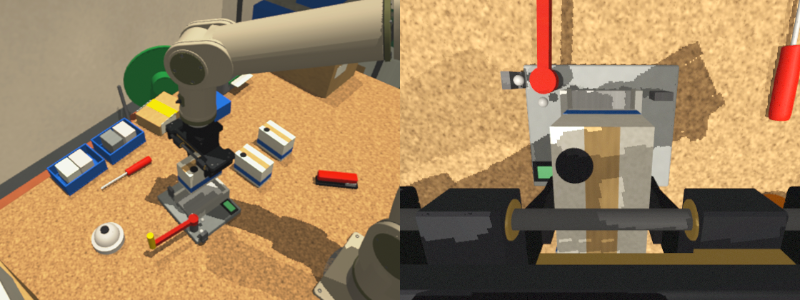

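The side view shows the held box above the tray, clear of the keeper. The wrist view confirms it is centred between the walls, within 1 mm and at the right yaw. Lowering now.

jog_arm --targets '[{"wx": 0, "wy": 0, "wz": 0, "tx": 0, "ty": -0.001, "tz": -0.015, "grip": 50}, {"wx": 0, "wy": 0, "wz": 0, "tx": 0, "ty": 0, "tz": -0.02, "grip": 50}, {"wx": 0, "wy": 0, "wz": 0, "tx": 0, "ty": 0, "tz": -0.02, "grip": 50}, {"wx": 0, "wy": 0, "wz": 0, "tx": 0, "ty": 0, "tz": -0.015, "grip": 50}, {"wx": 0, "wy": 0, "wz": 0, "tx": 0, "ty": 0, "tz": -0.01, "grip": 50}, {"wx": 0, "wy": 0, "wz": 0, "tx": 0, "ty": 0, "tz": -0.008, "grip": 50}, {"wx": 0, "wy": 0, "wz": 0, "tx": 0, "ty": 0, "tz": -0.004, "grip": 50}, {"wx": 0, "wy": 0, "wz": 0, "tx": 0, "ty": 0, "tz": -0.004, "grip": 50}, {"wx": 0, "wy": 0, "wz": 0, "tx": 0, "ty": 0, "tz": -0.002, "grip": 50}, {"wx": 0, "wy": 0, "wz": 0, "tx": 0, "ty": 0, "tz": 0, "grip": 50}]'

```text
time_s: 6.45
ee_pos: [508.6, 104.7, 79.9]
ee_rot: [2.377, 2.053, 0.001]
wrist_force: [0.1, -0.3, -3.0]
grip_width: 57.7
gripper_force: 30.0
```

jog_arm --targets '[{"wx": 0, "wy": 0, "wz": 0, "tx": 0, "ty": 0, "tz": 0, "grip": 50}, {"wx": 0, "wy": 0, "wz": 0, "tx": 0, "ty": 0, "tz": 0, "grip": 50}, {"wx": 0, "wy": 0, "wz": 0, "tx": 0, "ty": 0, "tz": 0, "grip": 50}, {"wx": 0, "wy": 0, "wz": 0, "tx": 0, "ty": 0, "tz": 0, "grip": 50}, {"wx": 0, "wy": 0, "wz": 0, "tx": 0, "ty": 0, "tz": 0, "grip": 50}, {"wx": 0, "wy": 0, "wz": 0, "tx": 0, "ty": 0, "tz": 0, "grip": 50}, {"wx": 0, "wy": 0, "wz": 0, "tx": 0, "ty": 0, "tz": 0, "grip": 50}, {"wx": 0, "wy": 0, "wz": 0, "tx": 0, "ty": 0, "tz": 0, "grip": 50}, {"wx": 0, "wy": 0, "wz": 0, "tx": 0, "ty": 0, "tz": 0, "grip": 50}, {"wx": 0, "wy": 0, "wz": 0, "tx": 0, "ty": 0, "tz": 0, "grip": 50}]'

```text
time_s: 7.45
ee_pos: [508.4, 104.8, 79.6]
ee_rot: [2.377, 2.053, 0.0]
wrist_force: [1.3, 0.2, -3.7]
grip_width: 57.5
gripper_force: 30.0
```

jog_arm --targets '[{"wx": 0, "wy": 0, "wz": 0, "tx": 0, "ty": 0.001, "tz": -0.001, "grip": 50}, {"wx": 0, "wy": 0, "wz": 0, "tx": 0, "ty": 0.001, "tz": -0.001, "grip": 50}, {"wx": 0, "wy": 0, "wz": 0, "tx": 0, "ty": 0, "tz": -0.001, "grip": 50}, {"wx": 0, "wy": 0, "wz": 0, "tx": 0, "ty": 0, "tz": -0.001, "grip": 50}, {"wx": 0, "wy": 0, "wz": 0, "tx": 0, "ty": 0, "tz": 0, "grip": 50}, {"wx": 0, "wy": 0, "wz": 0, "tx": 0, "ty": 0, "tz": 0, "grip": 50}, {"wx": 0, "wy": 0, "wz": 0, "tx": 0, "ty": 0, "tz": 0, "grip": 50}, {"wx": 0, "wy": 0, "wz": 0, "tx": 0, "ty": 0, "tz": 0, "grip": 50}, {"wx": 0, "wy": 0, "wz": 0, "tx": 0, "ty": 0, "tz": 0, "grip": 50}, {"wx": 0, "wy": 0, "wz": 0, "tx": 0, "ty": 0, "tz": 0, "grip": 50}]'

```text
time_s: 8.45
ee_pos: [508.3, 106.6, 75.5]
ee_rot: [2.378, 2.053, -0.0]
wrist_force: [-1.9, -1.9, -1.0]
grip_width: 57.9
gripper_force: 30.0
```

Run:
```python
from h import *
for i in range(4): st(); c=shot('wrist','wr4')
tops(c,102,116)
```

```text
t 8.45 pos [508.3 106.6  75.5] yaw_y -8.37 z [-0. -0. -1.] F [-1.95 -1.94 -0.98] T [-0.572  0.34   0.025] w 57.9 gf 30.0 q [ 0.29  0.31 -0.66  1.88  0.22  1.03 -0.61]
t 8.5 pos [508.3 106.7  75.6] yaw_y -8.36 z [-0. -0. -1.] F [-1.86 -2.67 -1.23] T [-0.565  0.335  0.006] w 57.6 gf 30.0 q [ 0.29  0.31 -0.66  1.88  0.22  1.03 -0.61]
t 8.55 pos [508.3 106.7  75.5] yaw_y -8.36 z [-0.  0. -1.] F [-1.86 -2.81 -1.5 ] T [-0.547  0.279  0.002] w 57.8 gf 30.0 q [ 0.29  0.31 -0.66  1.88  0.22  1.03 -0.61]
t 8.6 pos [508.3 106.7  75.6] yaw_y -8.36 z [ 0.  0. -1.] F [-1.68 -2.69 -1.66] T [-0.575  0.375 -0.025] w 57.4 gf 30.0 q [ 0.29  0.31 -0.66  1.88  0.22  1.03 -0.61]
px [282. 234.] 17264 c [513.  135.9] wh [52.6 83.7] ang 80.8 z 107.9
px [282. 337.] 4014 c [505.7  87.1] wh [19.1 58.2] ang 81.2 z 107.9
```

jog_arm --targets '[{"wx": 0, "wy": 0, "wz": 0, "tx": 0, "ty": 0, "tz": -0.001, "grip": 50}, {"wx": 0, "wy": 0, "wz": 0, "tx": 0, "ty": 0, "tz": -0.001, "grip": 50}, {"wx": 0, "wy": 0, "wz": 0, "tx": 0, "ty": 0, "tz": 0, "grip": 50}, {"wx": 0, "wy": 0, "wz": 0, "tx": 0, "ty": 0, "tz": 0, "grip": 50}, {"wx": 0, "wy": 0, "wz": 0, "tx": 0, "ty": 0, "tz": 0, "grip": 50}, {"wx": 0, "wy": 0, "wz": 0, "tx": 0, "ty": 0, "tz": 0, "grip": 80}, {"wx": 0, "wy": 0, "wz": 0, "tx": 0, "ty": 0, "tz": 0, "grip": 90}, {"wx": 0, "wy": 0, "wz": 0, "tx": 0, "ty": 0, "tz": 0, "grip": 90}, {"wx": 0, "wy": 0, "wz": 0, "tx": 0, "ty": 0, "tz": 0, "grip": 90}, {"wx": 0, "wy": 0, "wz": 0, "tx": 0, "ty": 0, "tz": 0, "grip": 90}]'

```text
time_s: 9.65
ee_pos: [508.4, 106.8, 73.6]
ee_rot: [2.377, 2.054, 0.001]
wrist_force: [0.3, 0.4, 0.6]
grip_width: 77.5
gripper_force: 0.0
```

jog_arm --targets '[{"wx": 0, "wy": 0, "wz": 0, "tx": 0, "ty": 0, "tz": 0.01, "grip": 90}, {"wx": 0, "wy": 0, "wz": 0, "tx": 0, "ty": 0, "tz": 0.02, "grip": 90}, {"wx": 0, "wy": 0, "wz": 0, "tx": 0, "ty": 0, "tz": 0.02, "grip": 90}, {"wx": 0, "wy": 0, "wz": 0, "tx": 0, "ty": 0, "tz": 0.03, "grip": 90}, {"wx": 0, "wy": 0, "wz": 0, "tx": 0, "ty": 0, "tz": 0.03, "grip": 0}, {"wx": 0, "wy": 0, "wz": 0, "tx": 0, "ty": 0, "tz": 0.01, "grip": 0}, {"wx": 0, "wy": 0, "wz": 0, "tx": 0, "ty": 0, "tz": 0, "grip": 0}, {"wx": 0, "wy": 0, "wz": 0, "tx": 0, "ty": 0, "tz": 0, "grip": 0}, {"wx": 0, "wy": 0, "wz": 0, "tx": 0, "ty": 0, "tz": 0, "grip": 0}, {"wx": 0, "wy": 0, "wz": 0, "tx": 0, "ty": 0, "tz": 0, "grip": 0}]'

```text
time_s: 10.65
ee_pos: [507.8, 106.6, 192.5]
ee_rot: [-2.377, -2.053, 0.002]
wrist_force: [0.1, -0.5, -0.6]
grip_width: 38.4
gripper_force: 0.0
```

Run:
```python
from h import *
st(); c=shot('wrist','wr5'); tops(c,98,118); tops(c,58,66,100)
```

```text
t 10.65 pos [507.8 106.6 192.5] yaw_y -8.36 z [-0.002 -0.    -1.   ] F [ 0.14 -0.51 -0.57] T [-0.016 -0.09  -0.088] w 38.4 gf 0.0 q [ 0.33  0.18 -0.69  1.75  0.12  1.26 -0.53]
px [283. 210.] 9983 c [508.8 106.9] wh [110.4  58.1] ang 81.4 z 106.1
px [217.  62.] 196 c [472.4 227.2] wh [94.8  6.9] ang 83.3 z 62.4
px [155. 112.] 268 c [412.4 199.8] wh [19.  10.4] ang 82.6 z 59.2
px [234. 185.] 1134 c [466.7 123.3] wh [113.7   8.3] ang 81.6 z 61.1
px [330. 185.] 1135 c [551.6 110.7] wh [113.9   8.2] ang 81.6 z 61.1
```

View pics/wr5.png

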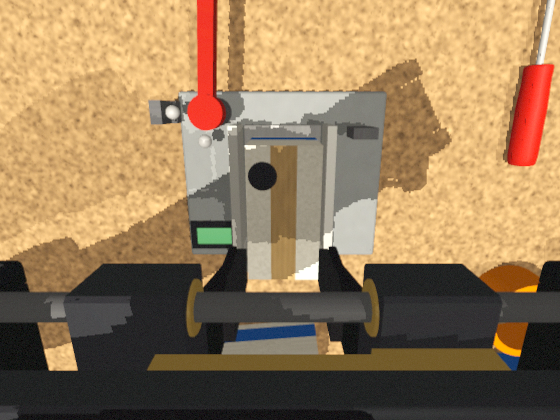

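Box C stands upright in the tray at (508.8, 106.9), with its top at 106 mm, so the plate has sunk about 9–10 mm as expected. The hinge shows at pixel (205,112), with the keeper arm pointing up the image. Next I go behind the peg with closed fingers.

jog_arm --targets '[{"wx": 0, "wy": 0, "wz": 0, "tx": -0.0095, "ty": 0.031, "tz": 0, "grip": 0}, {"wx": 0, "wy": 0, "wz": 0, "tx": -0.0095, "ty": 0.031, "tz": 0, "grip": 0}, {"wx": 0, "wy": 0, "wz": 0, "tx": -0.0095, "ty": 0.031, "tz": 0, "grip": 0}, {"wx": 0, "wy": 0, "wz": 0, "tx": -0.0095, "ty": 0.031, "tz": 0, "grip": 0}, {"wx": 0, "wy": 0, "wz": 0, "tx": -0.0095, "ty": 0.031, "tz": 0, "grip": 0}, {"wx": 0, "wy": 0, "wz": 0, "tx": -0.0095, "ty": 0.031, "tz": 0, "grip": 0}, {"wx": 0, "wy": 0, "wz": 0, "tx": -0.0095, "ty": 0.031, "tz": 0, "grip": 0}, {"wx": 0, "wy": 0, "wz": 0, "tx": 0, "ty": 0, "tz": -0.01, "grip": 0}, {"wx": 0, "wy": 0, "wz": 0, "tx": 0, "ty": 0, "tz": 0, "grip": 0}, {"wx": 0, "wy": 0, "wz": 0, "tx": 0, "ty": 0, "tz": 0, "grip": 0}]'

```text
time_s: 11.7
ee_pos: [442.1, 322.5, 183.1]
ee_rot: [2.379, 2.052, -0.002]
wrist_force: [0.5, 0.1, 0.2]
grip_width: 0.4
gripper_force: 0.0
```

Run:
```python
from h import *
st(); c=shot('wrist','wr6'); P=pts(c);z=P[...,2]
im=c['image'].astype(int);R,G,B=im[...,0],im[...,1],im[...,2]
y=(R>130)&(G>110)&(B<70)&(z>112)&(z<126);q=P[y];print(len(q),np.median(q,0) if len(q) else '')
tops(c,118,124,20)
```

```text
t 11.7 pos [442.1 322.5 183.1] yaw_y -8.43 z [-0.001 -0.001 -1.   ] F [0.46 0.07 0.21] T [ 0.019 -0.136 -0.022] w 0.4 gf 0.0 q [-0.01  0.29 -0.82  1.69  0.22  1.26 -1.03]
438 [485.13134187 321.04319212 120.04668627]
px [342. 220.] 449 c [484.9 320.5] wh [17.2 16.6] ang 86.0 z 120.0
```

View pics/wr6.png

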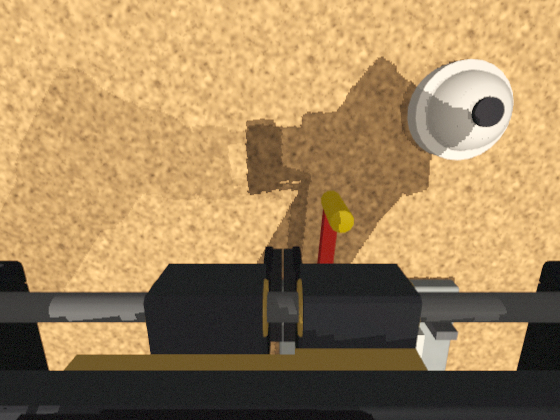

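The peg is at pixel (342,220), world (485, 320.5, 120), which is 131 mm from the hinge as expected. I'll go down to z≈91 and sweep the first part of the arc.

jog_arm --targets '[{"wx": 0, "wy": 0, "wz": 0, "tx": 0, "ty": 0, "tz": -0.03, "grip": 0}, {"wx": 0, "wy": 0, "wz": 0, "tx": 0, "ty": 0, "tz": -0.035, "grip": 0}, {"wx": 0, "wy": 0, "wz": 0, "tx": 0, "ty": 0, "tz": -0.027, "grip": 0}, {"wx": 0, "wy": 0, "wz": 0, "tx": 0, "ty": 0, "tz": 0, "grip": 0}, {"wx": 0, "wy": 0, "wz": 0, "tx": 0.0149, "ty": 0.0015, "tz": 0, "grip": 0}, {"wx": 0, "wy": 0, "wz": -0.04, "tx": 0.0138, "ty": -0.0007, "tz": 0, "grip": 0}, {"wx": 0, "wy": 0, "wz": -0.08, "tx": 0.0136, "ty": -0.0022, "tz": 0, "grip": 0}, {"wx": 0, "wy": 0, "wz": -0.08, "tx": 0.0134, "ty": -0.0036, "tz": 0, "grip": 0}, {"wx": 0, "wy": 0, "wz": -0.08, "tx": 0.0129, "ty": -0.0049, "tz": 0, "grip": 0}, {"wx": 0, "wy": 0, "wz": -0.08, "tx": 0.0123, "ty": -0.0063, "tz": 0, "grip": 0}]'

```text
time_s: 12.75
ee_pos: [524.3, 307.1, 93.0]
ee_rot: [-2.712, -1.586, -0.002]
wrist_force: [-1.8, 0.7, 0.1]
grip_width: 0.5
gripper_force: 0.6
```

Run:
```python
from h import *
st(); tops(shot('side','side2'),116,123,15);tops(shot('wrist','wr7'),117,123,20)
```

```text
t 12.75 pos [524.3 307.1  93. ] yaw_y -29.35 z [ 0.001  0.001 -1.   ] F [-1.8   0.69  0.06] T [-0.033  0.25  -0.021] w 0.5 gf 0.6 q [-0.08  0.48 -0.67  1.63  0.32  1.14 -1.34]
px [69. 15.] 154 c [1734.6 -166.8] wh [ 20.2 277.6] ang 0.6 z 119.3
px [30. 31.] 24 c [1733.9   -6.3] wh [31.1 14.1] ang 80.1 z 119.7
px [12. 38.] 60 c [1732.8   56. ] wh [12.5 85.1] ang 2.0 z 120.0
px [307.  74.] 1121 c [ 884.9 -415.7] wh [180.3 124.5] ang 89.2 z 120.1
px [520. 399.] 137 c [23.5 61.9] wh [17.5 92.7] ang 69.6 z 119.8
px [274. 272.] 102 c [529.2 315.8] wh [3.4 9. ] ang 20.7 z 119.6
px [292. 272.] 104 c [534.5 312.8] wh [8.9 3.5] ang 8.7 z 119.9
```

jog_arm --targets '[{"wx": 0, "wy": 0, "wz": -0.08, "tx": 0.0116, "ty": -0.0075, "tz": 0, "grip": 0}, {"wx": 0, "wy": 0, "wz": -0.08, "tx": 0.0107, "ty": -0.0087, "tz": 0, "grip": 0}, {"wx": 0, "wy": 0, "wz": -0.08, "tx": 0.0098, "ty": -0.0098, "tz": 0, "grip": 0}, {"wx": 0, "wy": 0, "wz": -0.08, "tx": 0.0087, "ty": -0.0107, "tz": 0, "grip": 0}, {"wx": 0, "wy": 0, "wz": -0.08, "tx": 0.0075, "ty": -0.0116, "tz": 0, "grip": 0}, {"wx": 0, "wy": 0, "wz": -0.08, "tx": 0.0063, "ty": -0.0123, "tz": 0, "grip": 0}, {"wx": 0, "wy": 0, "wz": -0.08, "tx": 0.0049, "ty": -0.0129, "tz": 0, "grip": 0}, {"wx": 0, "wy": 0, "wz": -0.08, "tx": 0.0036, "ty": -0.0134, "tz": 0, "grip": 0}, {"wx": 0, "wy": 0, "wz": 0, "tx": 0, "ty": 0, "tz": 0, "grip": 0}, {"wx": 0, "wy": 0, "wz": 0, "tx": 0, "ty": 0, "tz": 0, "grip": 0}]'

```text
time_s: 13.85
ee_pos: [586.0, 220.8, 92.3]
ee_rot: [3.07, 0.666, 0.001]
wrist_force: [0.7, 0.5, -0.7]
grip_width: 0.6
gripper_force: 0.0
```

Run:
```python
from h import *
st()
for n in('side','scene'):
    c=shot(n,n+'3');P=pts(c);z=P[...,2];im=c['image'].astype(int);R,G,B=im[...,0],im[...,1],im[...,2]
    m=(abs(P[...,0]-520)<160)&(abs(P[...,1]-240)<140)
    k=m&(R>110)&(G>90)&(B<60)&(z>85)&(z<126)&(R-G<60);q=P[k];print(n,'peg',len(q),np.median(q,0).round(1) if len(q) else '')
    k=m&(R>90)&(G<50)&(B<50)&(z>70)&(z<84);q=P[k];print('red',len(q),cv2.minAreaRect(q[:,:2].astype(np.float32)) if len(q) else '')
```

```text
t 13.85 pos [586.  220.8  92.3] yaw_y -65.52 z [ 0.001  0.    -1.   ] F [ 0.67  0.47 -0.73] T [0.043 0.008 0.023] w 0.6 gf 0.0 q [-0.04  0.49 -0.51  1.59  0.26  1.14 -1.75]
side peg 25 [578.7 178.9 112.7]
red 356 ((506.97198486328125, 193.67137145996094), (25.47636604309082, 126.61961364746094), 88.97437286376953)
scene peg 1 [592.4 179.3 118.6]
red 43 ((504.91802978515625, 191.02891540527344), (26.380455017089844, 125.88097381591797), 89.58312225341797)
```

No contact force remains and the peg reads near (585,178), close to its end position at (586,174). It seems to have snapped over, so I'll back away, lift, and look.

jog_arm --targets '[{"wx": 0, "wy": 0, "wz": 0, "tx": 0.002, "ty": 0.01, "tz": 0, "grip": 0}, {"wx": 0, "wy": 0, "wz": 0, "tx": 0.003, "ty": 0.015, "tz": 0, "grip": 0}, {"wx": 0, "wy": 0, "wz": 0, "tx": 0, "ty": 0.015, "tz": 0.01, "grip": 0}, {"wx": 0, "wy": 0, "wz": 0, "tx": 0, "ty": 0, "tz": 0.03, "grip": 0}, {"wx": 0, "wy": 0, "wz": 0, "tx": 0, "ty": 0, "tz": 0.04, "grip": 0}, {"wx": 0, "wy": 0, "wz": 0, "tx": 0, "ty": 0, "tz": 0.04, "grip": 0}, {"wx": 0, "wy": 0, "wz": 0, "tx": -0.02, "ty": 0.02, "tz": 0.02, "grip": 0}, {"wx": 0, "wy": 0, "wz": 0, "tx": -0.04, "ty": 0.02, "tz": 0, "grip": 0}, {"wx": 0, "wy": 0, "wz": 0, "tx": -0.04, "ty": 0.02, "tz": 0, "grip": 0}, {"wx": 0, "wy": 0, "wz": 0, "tx": 0, "ty": 0, "tz": 0, "grip": 0}]'

```text
time_s: 14.95
ee_pos: [484.5, 327.3, 233.5]
ee_rot: [-3.065, -0.679, -0.001]
wrist_force: [0.3, 1.6, 1.3]
grip_width: 0.1
gripper_force: 0.0
```

Run:
```python
from h import *
st()
a=np.radians(-8.2)
for n in('side','scene'):
    c=shot(n,n+'4');P=pts(c);z=P[...,2];im=c['image'].astype(int);R,G,B=im[...,0],im[...,1],im[...,2]
    m=(abs(P[...,0]-520)<160)&(abs(P[...,1]-240)<140)
    k=m&(R>110)&(G>90)&(B<60)&(z>112)&(z<126)&(R-G<60);q=P[k];print(n,'peg',len(q),np.median(q,0).round(1) if len(q) else '')
    k=m&(R>90)&(G<50)&(B<50)&(z>70)&(z<84)&(P[...,0]>480);q=P[k]
    if len(q): print('arm dir deg',len(q),np.degrees(np.arctan(np.polyfit(q[:,0],q[:,1],1)[0])))
    tops(c,102,112,100); tops(c,75,83,600)
cv2.imwrite('pics/c4.png',np.hstack([cv2.imread('pics/side4.png')[120:420,100:500],cv2.imread('pics/scene4.png')[100:400,50:450]]))
```

```text
t 14.95 pos [484.5 327.3 233.5] yaw_y -65.03 z [-0.     0.003 -1.   ] F [0.32 1.59 1.34] T [-0.007 -0.079  0.026] w 0.1 gf 0.0 q [-0.17  0.29 -0.61  1.53  0.17  1.37 -1.93]
side peg 59 [583.4 179.3 120.5]
arm dir deg 248 -7.322171073934647
px [55. 25.] 374 c [1732.9 -115.9] wh [ 22.2 448.4] ang 0.1 z 106.9
px [280. 256.] 1306 c [508.9 107. ] wh [112.8  61.2] ang 81.7 z 107.0
px [513. 395.] 195 c [35.3 52.9] wh [ 24.1 104.9] ang 57.0 z 107.5
px [387. 186.] 827 c [ 475.4 -230.6] wh [ 63.9 112.3] ang 84.0 z 80.2
px [356. 221.] 1009 c [465.2 -91.3] wh [ 61.8 112.4] ang 87.3 z 80.1
scene peg 18 [585.8 173.8 119.2]
arm dir deg 39 -6.642296706285055
px [400.  35.] 158 c [ 632.3 1273.9] wh [324.8  27.6] ang 25.6 z 106.9
px [331.  99.] 146 c [547.3 605.5] wh [235.6  97.8] ang 28.0 z 106.9
px [108. 162.] 144 c [ 37.3 -32.7] wh [141.5  62.3] ang 50.8 z 107.2
px [261. 177.] 505 c [508.1 103.8] wh [114.7  60.3] ang 80.8 z 105.7
px [214. 223.] 658 c [464.4 -93.5] wh [ 62.4 112.9] ang 87.4 z 79.0
px [188. 262.] 852 c [ 474.9 -233.8] wh [ 59.5 111.4] ang 84.5 z 79.0
```

View pics/c4.png

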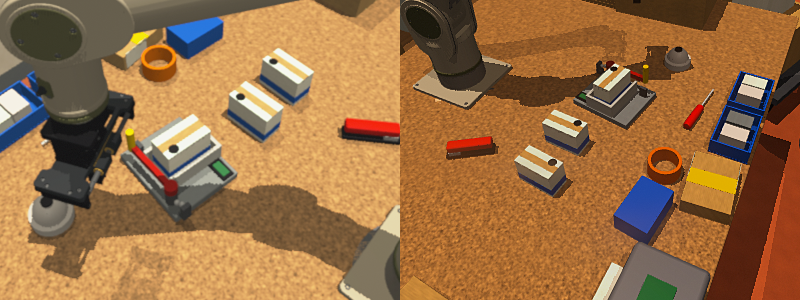

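The box stands in the tray and the keeper lies across the open end at about −7°, with its end position at −8°. The peg shows at pixel (130,137) in the left half. Both empty boxes are where they were and the gripper is clear.

```bash
python3 -c "
from h import *
print(close_job())"
```

```text
the job is handed in; nothing more can be done
None
```

The job is handed in: box C was the full one (about 0.5 kg) and now stands upright and lengthwise in the cradle, the keeper arm is at its end position, and the two empty boxes were never touched.

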